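# Index the rotary sealer and stack the finished pack

### The job

The pack under the sealing head is done: pull up the red plunger knob, turn the dial smoothly one station clockwise (seen from above), so that this sealed pack comes round to the side nearest the robot, and let the plunger drop fully home in the next hole. Then lift the sealed pack out of its nest and lower it, without dropping it, squarely onto the pile of finished packs, edges flush. Leave the two open trays in their nests, and do not disturb the jar, the film roll or the place of the pile.

Things in the scene. Friction and masses are not known exactly. Their poses are not given: they have to be found in the camera images.
- machine: Rotary tray sealer, fixed. Origin on the dial's upright axis at bench level; z up, y away from the sealing head. White base 330 x 430 x 30 mm (y from -270 to 160). Dark index plate, 320 mm across, top 44 mm above bench, round the dial, with four steel bush plates at radius 140 mm, each with an 11 mm hole. The fitter clamped them by hand: holes lie up to 7 mm along the rim from even quarters.
- dial (a joint): Angle of the dial, rad: 0 at the start, grows clockwise seen from above; the next hole is at 1.52 to 1.62. Bearing friction under 0.1 N m; locked while the pin is in a hole (1.5 mm play). Dial 256 mm across, top 54 mm above the bench, four nests at radius 95 mm. Blue guides 8 mm high hold each tray, leaving 50 mm free midway along its long sides for fingers. Low hub 40 mm across, 10 mm high.
- plunger (a joint): Lift of the spring plunger, m: 0 fully home (pin 6 mm down in a hole of the index plate), 0.006 with the pin riding on the plate, stop at 0.012. Spring 6 N at home, 10 N at the stop, downward. The flat-nosed pin, 8 mm, drops only within about 1.5 mm of the centre of an 11 mm hole. Let go between holes it rides on the plate and drops by itself at the next hole as the dial is turned on.
- knob (a point): Centre of the plunger's round red knob, 28 mm across, band 86 to 104 mm above the bench when home, this point 95 mm. It is at radius 140 mm from the axis, near left at the start (135 degrees from machine x), and travels with the dial. Below it are a barrel 18 mm across (top 74 mm above the bench) and a bracket 30 mm wide (top 64 mm).
- axis (a point): The dial's axis at the level of the dial's top face, 54 mm above the bench.
- head (a point): Centre of the underside of the sealing head, 110 mm above the bench, over the station at machine y = -95 mm. Its plate is 86 mm (machine x) by 64 mm (y); above it an arm 80 mm wide, up to 230 mm high, runs back to a column at machine y = -215 mm.
- sealed_pack: The sealed pack, under the sealing head at the start: white rigid tray with flat silver lid and a blue band along its length, 80 (x) x 56 (y) x 24 mm (z), about 0.12 kg. Origin at the centre of its underside. In a nest its 80 mm side lies along the dial's rim and its 56 mm side along the radius, with 1.5 mm play all round.
- pile_top: Upper one of the two finished packs in the pile, like the sealed pack; origin at the centre of its underside. The pile stands on a flat blue plate (120 x 90 x 4 mm), so its top is 52 mm above the bench.
- pile_low: Lower one of the two finished packs in the pile, same size.
- tray_next: Open white tray filled with biscuits, 80 x 56 x 24 mm, on the dial in nest_far.
- tray_after: Open white tray filled with biscuits, 80 x 56 x 24 mm, on the dial in nest_left.
- nest_far (a point): Floor centre of the dial's nest that is farthest from the robot at the start; travels with the dial.
- nest_left (a point): Floor centre of the dial's nest on the left (machine +y) at the start; travels with the dial.
- nest_head (a point): Floor centre of the nest that is under the sealing head at the start and holds the sealed pack; travels with the dial, to the side nearest the robot when indexed.
- jar: Glass jar with dark red contents and a steel lid, 68 mm across, 111 mm high; origin under its centre.
- film_roll: Spare roll of lidding film standing on end, 80 mm across, 60 mm high; origin under its centre.
There are look-alikes about, which are no part of the job. Leave any yellow look-alike of the pile_low alone.

How it is judged:
By the outcome, as a careful person would: the job done as asked, in the order asked, and still so for the second after the job is handed in, with the robot touching nothing.
It also fails if it takes over 56 s, if anything falls off the work surface, if the arm or the gripper's body presses on something with over 40 N, if the wrist force passes 120 N, or if a joint passes its speed limit or range.

### The arm

A 6-joint arm with a two-finger parallel gripper is mounted at the origin on the work surface. World frame = base frame: x ahead of the robot, y to its left, z up, the work surface at z = 0. Lengths are in m, angles in rad, forces in N, time in s.
With the tool pointing down it reaches from about 0.15 to 0.775 m from the base axis. Payload 6.1 kg.
Tool frame: the origin (TCP) lies on the centre line of the jaws, within the pads' length; the fingertips stand 19 mm ahead of it and the grasp point (between the pads) is the TCP; z points along the fingers, y is the line along which they close (so a half turn about z gives the same grasp; the last joint's range is limited). The gripper opens to 85 mm and grips with 20 to 120 N. Pads are 22 mm wide; open, the fingers measure 114 mm over their backs; the gripper's body (76 mm by 85 mm) begins 54 mm behind the grasp point. The pads swing forward as they close: fully open they stand 13 mm farther back than shut.
Start: joints at [-1.3, 0.126, -0.04, 1.405, 0, 1.571], TCP at [0.14, -0.506, 0.25] pointing down, gripper open.
Joint ranges: [-2.72, 2.72], [-0.95, 1.95], [-1.27, 1.35], [-1.78, 2.02], [-1.46, 1.47], [-3.14, 3.14]. Speed limits (rad/s): [2.39, 2.39, 3.01, 3.14, 3.14, 3.14].

### API

Orientations are given as a unit quaternion [x, y, z, w].
In Python, from bench import arm gives the robot as it stands.
- The arm moves only by the tool jog_arm, never from a script. Its argument "deltas" is a list of rows, each an object of numbers: "x", "y", "z": the shift along the world's x, y, z normalised to -1 to 1, where 1 is 40 mm; "ax", "ay", "az": the turn, a rotation vector about the world's x, y, z normalised to -1 to 1, where 1 is 360 degrees. A call has 1 to 20 rows; each row shifts and turns the commanded pose from where the row before left it; what a row does not reach is not made up. A row lasts 1/10 s, in which the tool goes at most 50 mm and 8.59 degrees, less where a joint would pass 70% of its speed; a pose out of reach is approached as far as the arm can. A call with a number of a shift or a turn outside -1 to 1 is refused whole. A call with a gripper value outside its range is refused whole. "gripper" is the opening, from 0 (shut) to 1 (fully open), set as the call begins (left out, the last holds). The fingers move at their own pace and stop on an object; "force" is the grip in N (left out, the last holds). Time passes only in rows, so rows that do not move let the fingers close. It gives the time, the measured TCP pose, the force, the opening and the grip force at its end, in the units of the state.
- arm.sense(): the state, without advancing time (a new reading comes with each control period).
- arm.camera(name): name is "scene" or "top" or "wrist"; returns a dict with "img" (400x640x3 uint8, red, green, blue), "range_z" (400x640 float32, m along the optical axis (not along the pixel's ray), 0 where there is no reading), "intrinsics" (3x3 intrinsics, pixels), "R" (3x3) and "t" (3): a world point X has camera coordinates R X + t; the wrist camera has in their place "hand_eye" (4x4, takes a point from camera to tool coordinates, whose origin is the TCP and whose axes are the flange's). Camera axes: x right, y down, z forward; pixel columns grow to the right and rows downward; lengths in m; the calibration is good to about 2 mm. The wrist camera is an equidistant fisheye: a pixel r from the principal point sees the ray r / f radians off the axis. A picture is of the moment at which its call begins: read the wrist's pose just before it.
- arm.close_job(): hands the job in; it is judged then, once.
The state is a dict: "clock": time; "joint_pos": joint angles; "qd": joint speeds; "tau": joint torques, N m; "ee_pos": TCP position; "ee_rot": TCP orientation; "force": force on the tool from outside, world axes, zero at the start; "torque": the same for the moment, N m; "width": finger opening in m; "grasp_force": force on a finger pad.
Only numpy, scipy, OpenCV 4.12 (cv2) and the standard library are available. Lean on these libraries where they do the work, as an engineer would, in place of code of your own. Each camera call takes 0.05 s, during which the arm holds its last target. There are 200 camera calls.

## Working session

There is one attempt and no reset: what is moved stays moved. The work goes in short steps, Python scripts to look and compute and a tool call to move; the robot and the scene stay as the last step left them, time stands still between calls to the robot, and variables do not carry over. Pictures are saved under pics/ and viewed, at most 12 in all, crops included, and the job is handed in when it is done.

Besides the shell and the picture viewer there is one more tool, called after ">>>" as name(argument=value, ...) on one line, values as JSON. jog_arm: Moves the arm, as the interface text tells. Its arguments: {"type":"object","properties":{"deltas":{"type":"array","items":{"type":"object","properties":{"x":{"type":"number","minimum":-1,"maximum":1},"y":{"type":"number","minimum":-1,"maximum":1},"z":{"type":"number","minimum":-1,"maximum":1},"ax":{"type":"number","minimum":-1,"maximum":1},"ay":{"type":"number","minimum":-1,"maximum":1},"az":{"type":"number","minimum":-1,"maximum":1}}}},"gripper":{"type":"number"},"force":{"type":"number"}},"required":["deltas"]}

```bash
mkdir -p pics && ls && cat > h.py <<'E'
import numpy as np, cv2
from bench import arm
def shot(n):
    c=arm.camera(n); return c
def save(c,f): cv2.imwrite('pics/'+f,c['img'][:,:,::-1])
def pts(c):
    K=c['intrinsics'];z=c['range_z'];v,u=np.mgrid[:400,:640]
    P=np.stack([(u-K[0,2])/K[0,0]*z,(v-K[1,2])/K[1,1]*z,z],-1)
    return (P-c['t'])@c['R']
def ray(c,u,v,h):
    K=c['intrinsics'];d=np.array([(u-K[0,2])/K[0,0],(v-K[1,2])/K[1,1],1])@c['R'];o=-c['R'].T@c['t']
    return o+d*(h-o[2])/d[2]
E
python3 - <<'E'
from h import *
s=arm.sense();print(s)
for n in('top','scene'):
    c=shot(n);save(c,n+'0.png');print(n,-c['R'].T@c['t'],c['R'][2],c['intrinsics'][0,0])
    np.savez(n+'0.npz',**c)
E
```

```text
pics
{'clock': 0.0, 'joint_pos': array([-1.30000119e+00,  1.26369162e-01, -4.05721056e-02,  1.40541403e+00,
       -2.94140990e-05,  1.57081971e+00]), 'qd': array([-0.00040075,  0.00060666, -0.00171507, -0.00074655,  0.00019712,
        0.00027357]), 'tau': array([ 2.16474677e-03, -4.35915291e+01,  3.52924061e+01,  1.72284641e-02,
        1.14626537e-04,  6.42310866e-06]), 'ee_pos': array([ 0.14032949, -0.50551395,  0.24955057]), 'ee_rot': array([ 9.90849020e-01,  1.34972636e-01, -1.19799489e-04, -7.70363160e-04]), 'force': array([-0.43493478,  0.36211546,  0.10190216]), 'torque': array([ 0.01583159, -0.02368683,  0.01862013]), 'grasp_force': 0.0, 'width': 0.08539120177828076}
top [0.37662933 0.11277558 0.98546828] [ 0.15261027  0.00451529 -0.98827614] 400.1157812511196
scene [1.27540267 0.00485419 0.67885593] [-0.81034989  0.09454272 -0.57826874] 396.9387898257175
```

View pics/top0.png

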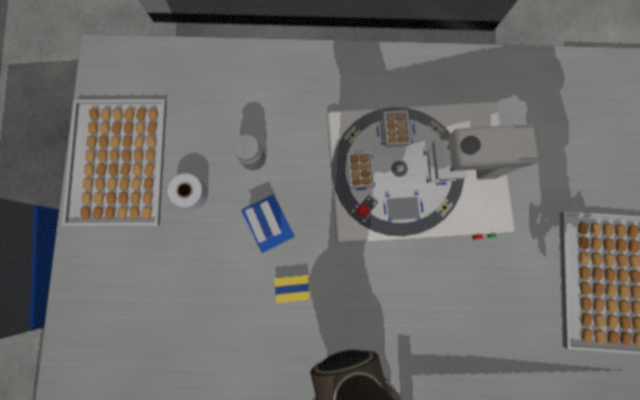

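View pics/scene0.png

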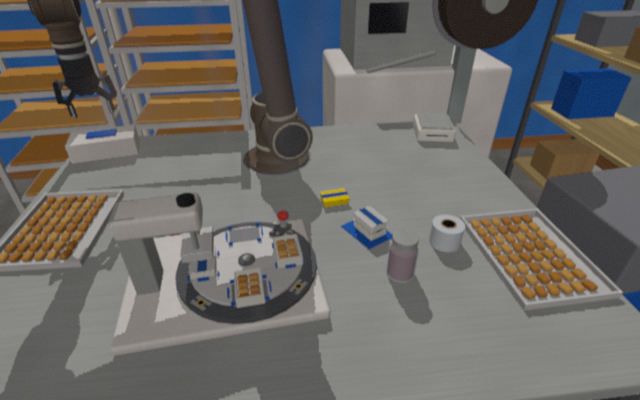

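```bash
python3 - <<'E'
from h import *
L=lambda n:dict(np.load(n+'0.npz'))
for n in('top','scene'):
    c=L(n);im=c['img'];hsv=cv2.cvtColor(im,cv2.COLOR_RGB2HSV).astype(int);P=pts(c)
    H,S,V=hsv[...,0],hsv[...,1],hsv[...,2]
    red=((H<8)|(H>172))&(S>130)&(V>60)
    nn,l,st,ce=cv2.connectedComponentsWithStats(red.astype(np.uint8))
    for i in range(1,nn):
        if st[i,4]>15: print(n,'red',st[i],ce[i],np.median(P[l==i],0),ray(c,*ce[i],.095))
    blue=(H>100)&(H<125)&(S>120)
    nn,l,st,ce=cv2.connectedComponentsWithStats(blue.astype(np.uint8))
    for i in range(1,nn):
        if st[i,4]>5 : print(n,'blue',st[i],ce[i].round(1),np.median(P[l==i],0).round(3))
c=L('top');P=pts(c)
z=P[...,2]
# dark index plate
im=c['img'];g=im.max(2)
m=(g<95)&(abs(z-.044)<.008)&(P[...,0]>.3)&(P[...,0]<.75)&(P[...,1]<.1)&(P[...,1]>-.35)
nn,l,st,ce=cv2.connectedComponentsWithStats(m.astype(np.uint8));i=1+st[1:,4].argmax();print(st[i])
cs,_=cv2.findContours((l==i).astype(np.uint8),cv2.RETR_EXTERNAL,cv2.CHAIN_APPROX_NONE)
k=max(cs,key=cv2.contourArea)[:,0]
W=np.array([ray(c,*p,.044)[:2] for p in k])
from scipy.optimize import least_squares
r=least_squares(lambda q:np.hypot(W[:,0]-q[0],W[:,1]-q[1])-q[2],[.5,-.1,.16],loss='soft_l1',f_scale=.003);print('circle',r.x)
# pile/ pack tops
for lo,hi,name in((.045,.060,'52'),):
  b=(abs(P[...,2]-.052)<.006)&(P[...,1]>.1)&(P[...,1]<.4)&(P[...,0]<.55)&(P[...,0]>.25)
  ct=max(cv2.findContours(b.astype(np.uint8),0,1)[0],key=cv2.contourArea);r=cv2.minAreaRect(ct);print(r,[ray(c,*p,.052) for p in cv2.boxPoints(r)],ray(c,*r[0],.052))
# white base
b=(abs(P[...,2]-.030)<.006)&(P[...,0]>.25);print(b.sum())
for y0,x0,y1,x1 in((95,320,250,520),(180,225,310,330)):
    pass
big=cv2.hconcat([cv2.resize(im[95:250,325:520,::-1],None,fx=3,fy=3,interpolation=cv2.INTER_CUBIC)[:465],cv2.resize(im[180:310,230:300,::-1],None,fx=3,fy=3,interpolation=cv2.INTER_CUBIC)[:390] if 0 else cv2.copyMakeBorder(cv2.resize(im[180:310,230:300,::-1],None,fx=3,fy=3),0,75,0,0,0)])
cv2.imwrite('pics/crop1.png',big);print(big.shape)
E
```

```text
top red [357 204  13  13 117] [362.82051282 210.24786325] [0.48184345 0.00600518 0.10199719] [0.48236951 0.0054389  0.095     ]
top red [473 235   9   4  32] [477.21875 236.5    ] [ 0.4349741  -0.27469698  0.02887021] [ 0.43087754 -0.24849103  0.095     ]
top blue [242 195  52  57 920] [271.2 224.5] [0.449 0.217 0.004]
top blue [  29  205   29  125 2370] [ 41.  261.9] [ 0.344  1.003 -0.336]
top blue [418 220   4   2   7] [419.3 220.4] [ 0.467 -0.131  0.059]
top blue [276 285  32   8 169] [291.5 288.6] [0.301 0.162 0.024]
scene red [278 211  10   9  74] [282.40540541 215.02702703] [0.49170822 0.00471223 0.10044359] [0.4841229  0.00508317 0.095     ]
scene blue [ 278    0   63  126 5037] [308.9  48.9] [-1.329  0.242  0.083]
scene blue [ 482    0   75  138 3723] [522.   64.4] [-1.328  1.723 -0.06 ]
scene blue [ 556    0   69   34 1120] [582.8  12.1] [-1.328  2.001  0.229]
scene blue [ 80   2  12  24 152] [85.1 14.2] [-1.327 -1.022  0.271]
scene blue [243   5  19  91 508] [251.7  61.5] [-1.328 -0.12  -0.049]
scene blue [ 132    6   98   19 1617] [181.   15.1] [-1.329 -0.498  0.252]
scene
[... 2256 characters left out ...]
-0.031  0.06 ]
scene blue [228 289   1   9   9] [228. 293.] [ 0.695 -0.117  0.061]
scene blue [623 291  17  20 177] [633.8 298.4] [ 0.512  1.136 -0.325]
scene blue [265 296   4   5  14] [266.7 297.8] [ 0.716 -0.038  0.059]
scene blue [231 302   4   4  13] [232.6 303.4] [ 0.722 -0.106  0.06 ]
[ 332  106  131  130 3315]
circle [ 0.58863858 -0.08405197  0.15044766]
((262.4655456542969, 220.5862274169922), (34.008365631103516, 24.02907943725586), 66.80140686035156) [array([0.48110149, 0.2773645 , 0.052     ]), array([0.50495609, 0.22656137, 0.052     ]), array([0.43241054, 0.19203877, 0.052     ]), array([0.40909845, 0.24236239, 0.052     ])] [0.45665429 0.23452336 0.052     ]
7607
(465, 795, 3)
```

View pics/crop1.png

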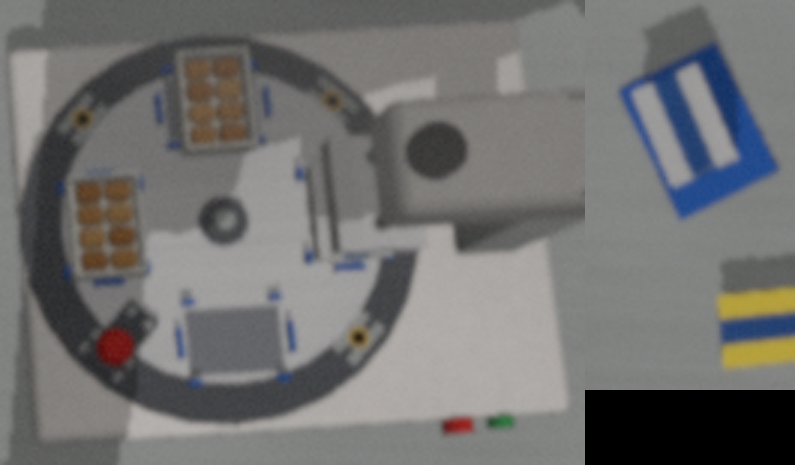

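>>> jog_arm(deltas=[{"x": 0.4,"y": 0.88,"z": 0.125,"az": 0.021},{"x": 0.4,"y": 0.88,"z": 0.125,"az": 0.021},{"x": 0.4,"y": 0.88,"z": 0.125,"az": 0.021},{"x": 0.4,"y": 0.88,"z": 0.125,"az": 0.021},{"x": 0.4,"y": 0.88,"z": 0.125,"az": 0.021},{"x": 0.4,"y": 0.88,"z": 0.125,"az": 0.021},{"x": 0.4,"y": 0.88,"z": 0.125,"az": 0.021},{"x": 0.4,"y": 0.88,"z": 0.125,"az": 0.021},{"x": 0.4,"y": 0.88,"z": 0.125,"az": 0.021},{"x": 0.4,"y": 0.88,"z": 0.125,"az": 0.021},{"x": 0.4,"y": 0.88,"z": 0.125,"az": 0.021},{"x": 0.4,"y": 0.88,"z": 0.125,"az": 0.021},{"x": 0.4,"y": 0.88,"z": 0.125,"az": 0.021},{"x": 0.4,"y": 0.88,"z": 0.125,"az": 0.021},{"x": 0.4,"y": 0.88,"z": 0.125,"az": 0.021},{"x": 0.4,"y": 0.88,"z": 0.125,"az": 0.018},{},{}], gripper=0.6)

```text
invalid input
```

```bash
cat >> h.py <<'E'
from scipy.spatial.transform import Rotation as Ro
def wshot():
    s=arm.sense();c=arm.camera('wrist');c['T']=np.eye(4);c['T'][:3,:3]=Ro.from_quat(s['ee_rot']).as_matrix();c['T'][:3,3]=s['ee_pos'];return c
def wray(c,uv,h):
    uv=np.atleast_2d(np.asarray(uv,float));K=c['intrinsics'];d=(uv-K[:2,2])/[K[0,0],K[1,1]];r=np.hypot(*d.T)
    v=np.c_[d*np.sinc(r/np.pi)[:,None],np.cos(r)]
    M=c['T']@c['hand_eye'];w=v@M[:3,:3].T;o=M[:3,3]
    return o+w*((h-o[2])/w[:,2])[:,None]
def wproj(c,X):
    M=np.linalg.inv(c['T']@c['hand_eye']);p=np.atleast_2d(X)@M[:3,:3].T+M[:3,3];a=np.arctan2(np.hypot(p[:,0],p[:,1]),p[:,2]);f=np.arctan2(p[:,1],p[:,0]);K=c['intrinsics']
    return K[:2,2]+np.c_[K[0,0]*a*np.cos(f),K[1,1]*a*np.sin(f)]
E
python3 - <<'E'
from h import *
c=wshot();save(c,'w1.png');np.savez('w1.npz',**c);print(c['T'].round(3),c['hand_eye'].round(3),c['intrinsics'],arm.sense()['clock'],arm.sense()['joint_pos'])
E
```

```text
[[ 0.964  0.267 -0.     0.14 ]
 [ 0.267 -0.964  0.001 -0.506]
 [ 0.    -0.001 -1.     0.25 ]
 [ 0.     0.     0.     1.   ]] [[ 0.001 -0.957 -0.29   0.073]
 [ 1.     0.     0.001  0.   ]
 [-0.001 -0.29   0.957 -0.125]
 [ 0.     0.     0.     1.   ]] [[309.70691629   0.         323.5878334 ]
 [  0.         309.70691629 199.60161054]
 [  0.           0.           1.        ]] 0.15 [-1.29999143e+00  1.26247542e-01 -4.03756861e-02  1.40540125e+00
 -2.46363235e-05  1.57081836e+00]
```

View pics/w1.png

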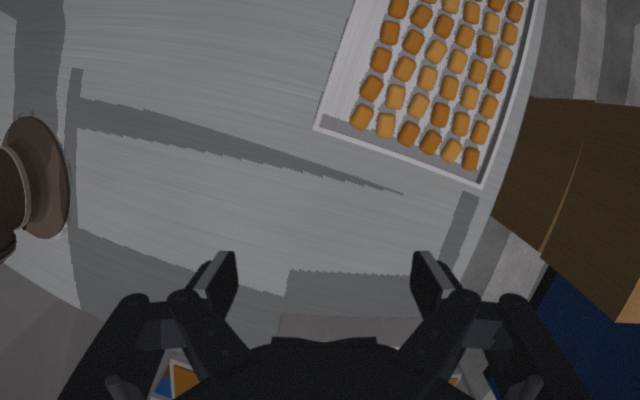

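>>> jog_arm(deltas=[{"x": 0.34,"y": 0.88,"z": 0.16},{"x": 0.34,"y": 0.88,"z": 0.16},{"x": 0.34,"y": 0.88,"z": 0.16},{"x": 0.34,"y": 0.88,"z": 0.16},{"x": 0.34,"y": 0.88,"z": 0.16},{"x": 0.34,"y": 0.88,"z": 0.16},{"x": 0.34,"y": 0.88,"z": 0.16},{"x": 0.34,"y": 0.88,"z": 0.16},{"x": 0.34,"y": 0.88,"z": 0.16},{"x": 0.34,"y": 0.88,"z": 0.16},{"x": 0.34,"y": 0.88,"z": 0.16},{"x": 0.34,"y": 0.88,"z": 0.16},{"x": 0.34,"y": 0.88,"z": 0.16},{"x": 0.34,"y": 0.88,"z": 0.16},{"x": 0.34,"y": 0.88,"z": 0.16},{"x": 0.34,"y": 0.88,"z": 0.16},{"z": 0},{"z": 0}], gripper=0.6)

```text
invalid input
```

```bash
python3 - <<'E'
from h import *
c=wshot();save(c,'w2.png');np.savez('w2.npz',**c);print(c['T'].round(3),arm.sense()['clock'],arm.sense()['joint_pos'])
E
```

```text
[[ 0.964  0.267 -0.     0.14 ]
 [ 0.267 -0.964  0.001 -0.506]
 [-0.    -0.001 -1.     0.25 ]
 [ 0.     0.     0.     1.   ]] 0.2 [-1.30005113e+00  1.26194447e-01 -4.02166901e-02  1.40539967e+00
 -5.59566367e-07  1.57083017e+00]
```

View pics/w2.png

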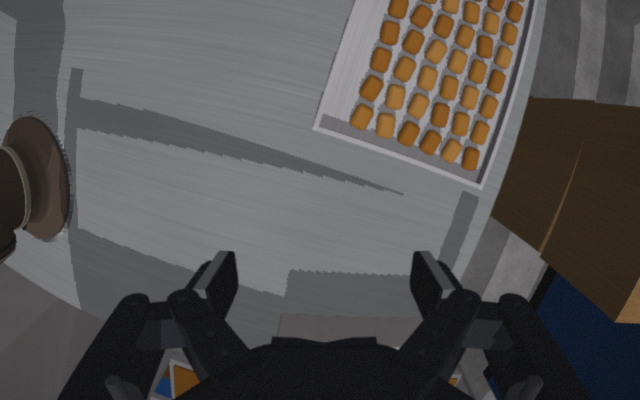

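>>> jog_arm(deltas=[{"x": 0.3,"y": 0.8,"z": 0.1,"ax": 0,"ay": 0,"az": 0}])

```text
clock: 0.3
ee_pos: [0.1519, -0.4754, 0.2527]
ee_rot: [0.991, 0.134, -0.0, -0.001]
force: [0.7, -0.8, 0.7]
width: 0.0853
grasp_force: 0.0
```

>>> jog_arm(deltas=[{"x": 0.35,"y": 0.88,"z": 0.16},{"x": 0.35,"y": 0.88,"z": 0.16}])

```text
invalid input
```

All six fields are needed in each row.

>>> jog_arm(deltas=[{"x": 0.35,"y": 0.88,"z": 0.16,"ax": 0,"ay": 0,"az": 0},{"x": 0.35,"y": 0.88,"z": 0.16,"ax": 0,"ay": 0,"az": 0},{"x": 0.35,"y": 0.88,"z": 0.16,"ax": 0,"ay": 0,"az": 0},{"x": 0.35,"y": 0.88,"z": 0.16,"ax": 0,"ay": 0,"az": 0},{"x": 0.35,"y": 0.88,"z": 0.16,"ax": 0,"ay": 0,"az": 0},{"x": 0.35,"y": 0.88,"z": 0.16,"ax": 0,"ay": 0,"az": 0},{"x": 0.35,"y": 0.88,"z": 0.16,"ax": 0,"ay": 0,"az": 0},{"x": 0.35,"y": 0.88,"z": 0.16,"ax": 0,"ay": 0,"az": 0},{"x": 0.35,"y": 0.88,"z": 0.16,"ax": 0,"ay": 0,"az": 0},{"x": 0.35,"y": 0.88,"z": 0.16,"ax": 0,"ay": 0,"az": 0},{"x": 0.35,"y": 0.88,"z": 0.16,"ax": 0,"ay": 0,"az": 0},{"x": 0.35,"y": 0.88,"z": 0.16,"ax": 0,"ay": 0,"az": 0},{"x": 0.35,"y": 0.88,"z": 0.16,"ax": 0,"ay": 0,"az": 0},{"x": 0.35,"y": 0.88,"z": 0.16,"ax": 0,"ay": 0,"az": 0},{"x": 0.35,"y": 0.88,"z": 0.16,"ax": 0,"ay": 0,"az": 0},{"x": 0,"y": 0,"z": 0,"ax": 0,"ay": 0,"az": 0},{"x": 0,"y": 0,"z": 0,"ax": 0,"ay": 0,"az": 0}], gripper=0.6)

```text
clock: 2.0
ee_pos: [0.3624, 0.0548, 0.35]
ee_rot: [0.991, 0.136, -0.0, 0.0]
force: [-0.0, -0.3, 0.0]
width: 0.051
grasp_force: 0.0
```

```bash
python3 - <<'E'
from h import *
c=wshot();save(c,'w3.png');np.savez('w3.npz',**c);print(arm.sense()['joint_pos'].round(3))
for X in([.483,.005,.095],[.457,.235,.052],[.585,-.088,.044]):print(wproj(c,X))
E
```

```text
[ 0.148 -0.15  -0.092  1.63  -0.     3.018]
[[388.91546538  85.91026687]]
[[216.57761076  65.14357251]]
[[458.92120946  45.92665793]]
```

View pics/w3.png

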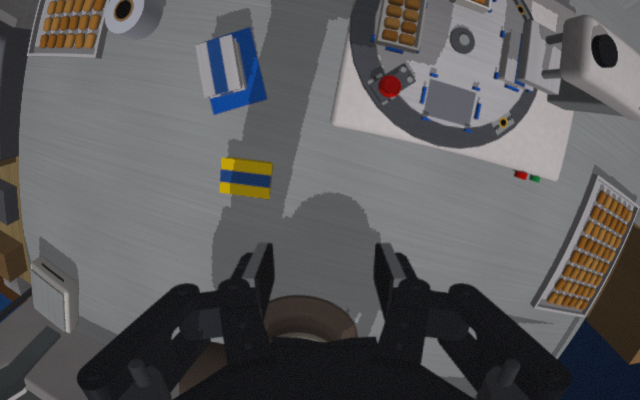

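```bash
cat > m.py <<'E'
from h import *
from scipy.ndimage import map_coordinates
from scipy.optimize import least_squares
def proj(c,X):
    if 'T' in c: return wproj(c,X)
    p=np.atleast_2d(X)@c['R'].T+c['t'];K=c['intrinsics'];return p[:,:2]/p[:,2:]*[K[0,0],K[1,1]]+K[:2,2]
def rays(c,uv,h):
    return wray(c,uv,h) if 'T' in c else np.array([ray(c,*p,h) for p in np.atleast_2d(uv)])
def comps(c,mask,h,amin):
    n,l,st,ce=cv2.connectedComponentsWithStats(mask.astype(np.uint8))
    return [(st[i],ce[i].round(1),rays(c,ce[i],h)[0].round(4)) for i in range(1,n) if st[i,4]>=amin]
def hsv(c):
    h=cv2.cvtColor(c['img'],cv2.COLOR_RGB2HSV).astype(int);return h[...,0],h[...,1],h[...,2]
def rim(c,cx,cy,r0=.145,r1=.175,h=.044,angs=range(90,300,3)):
    g=c['img'].mean(2);E=[]
    for a in np.deg2rad(list(angs)):
        r=np.linspace(r0,r1,61);X=np.c_[cx+r*np.cos(a),cy+r*np.sin(a),0*r+h];uv=proj(c,X)
        v=map_coordinates(g,[uv[:,1],uv[:,0]],order=1);d=v[4:]-v[:-4];i=d.argmax()
        if d[i]>25:E.append([*X[i+2,:2],a])
    E=np.array(E);f=least_squares(lambda q:np.hypot(E[:,0]-q[0],E[:,1]-q[1])-.16,[cx,cy],loss='soft_l1',f_scale=.001)
    return f.x,len(E),np.median(abs(f.fun))
E
python3 - <<'E'
from m import *
w=dict(np.load('w3.npz'));t=dict(np.load('top0.npz'));s=dict(np.load('scene0.npz'))
for n,c in(('w',w),('t',t)):
    H,S,V=hsv(c);print(n)
    q=np.array([.587,-.087])
    for k in range(3): q,nn,e=rim(c,*q)
    print('rim',q,nn,e)
    for r in comps(c,((H<8)|(H>172))&(S>130)&(V>60),.098,60):print('knob',r)
    # pile top: white band stripes + blue -> use white stripes corners
    x0,x1,y0,y1=(195,270,25,115) if n=='w' else (240,296,190,255)
    m=(S<60)&(V>130);z=np.zeros_like(m);z[y0:y1,x0:x1]=m[y0:y1,x0:x1]
    for st,ce,p in comps(c,z,.052,40):
        print('white',st,ce,p)
    print(c['img'][y0+20:y0+60:8,x0+10:x0+60:10].tolist() if 0 else '')
c=w
big=cv2.hconcat([cv2.resize(c['img'][25:120,190:275,::-1],None,fx=5,fy=5,interpolation=1),cv2.resize(c['img'][0:95,400:470,::-1],None,fx=5,fy=5,interpolation=1)])
cv2.imwrite('pics/crop2.png',big);print(big.shape)
E
```

```text
w
rim [ 0.59061761 -0.08406363] 57 0.0004529118348566008
knob (array([379,  75,  22,  23, 396], dtype=int32), array([389.4,  85.9]), array([0.4828, 0.005 , 0.098 ]))
knob (array([515, 171,  12,   9,  75], dtype=int32), array([520.7, 174.8]), array([ 0.4355, -0.2209,  0.098 ]))
white [220  35  25  57 692] [229.8  63.6] [0.4627 0.2162 0.052 ]
white [195  42  25  57 676] [204.7  71.2] [0.4454 0.2505 0.052 ]
white [195 107  18   8  83] [202.2 111.6] [0.3882 0.2399 0.052 ]

t
rim [ 0.59112249 -0.08261866] 42 0.0005072391422023675
knob (array([357, 204,  13,  13, 117], dtype=int32), array([362.8, 210.2]), array([0.482 , 0.0058, 0.098 ]))
white [261 202  20  34 278] [270.2 218.5] [0.4621 0.2167 0.052 ]
white [246 208  20  34 284] [255.3 224.8] [0.4464 0.2507 0.052 ]
white [240 217  40  38 499] [248.9 241.1] [0.4082 0.2638 0.052 ]

(475, 775, 3)
```

View pics/crop2.png

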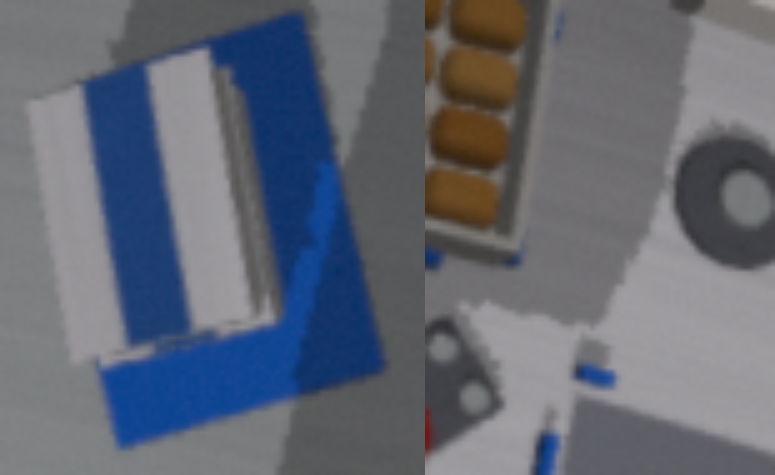

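>>> jog_arm(deltas=[{"x": 0.188,"y": -0.078,"z": -0.3,"ax": 0,"ay": 0,"az": 0.0217},{"x": 0.188,"y": -0.078,"z": -0.3,"ax": 0,"ay": 0,"az": 0.0217},{"x": 0.188,"y": -0.078,"z": -0.3,"ax": 0,"ay": 0,"az": 0.0217},{"x": 0.188,"y": -0.078,"z": -0.3,"ax": 0,"ay": 0,"az": 0.0217},{"x": 0.188,"y": -0.078,"z": -0.3,"ax": 0,"ay": 0,"az": 0.0217},{"x": 0.188,"y": -0.078,"z": -0.3,"ax": 0,"ay": 0,"az": 0.0217},{"x": 0.188,"y": -0.078,"z": -0.3,"ax": 0,"ay": 0,"az": 0.0217},{"x": 0.188,"y": -0.078,"z": -0.3,"ax": 0,"ay": 0,"az": 0.0217},{"x": 0.188,"y": -0.078,"z": -0.3,"ax": 0,"ay": 0,"az": 0.0217},{"x": 0.188,"y": -0.078,"z": -0.3,"ax": 0,"ay": 0,"az": 0.0217},{"x": 0.188,"y": -0.078,"z": -0.3,"ax": 0,"ay": 0,"az": 0.0217},{"x": 0.188,"y": -0.078,"z": -0.3,"ax": 0,"ay": 0,"az": 0.0217},{"x": 0.188,"y": -0.078,"z": -0.3,"ax": 0,"ay": 0,"az": 0.0217},{"x": 0.188,"y": -0.078,"z": -0.3,"ax": 0,"ay": 0,"az": 0.0217},{"x": 0.188,"y": -0.078,"z": -0.3,"ax": 0,"ay": 0,"az": 0.0217},{"x": 0.188,"y": -0.078,"z": -0.3,"ax": 0,"ay": 0,"az": 0.0217},{"x": 0,"y": 0,"z": 0,"ax": 0,"ay": 0,"az": 0},{"x": 0,"y": 0,"z": 0,"ax": 0,"ay": 0,"az": 0}], gripper=0.6)

```text
clock: 3.85
ee_pos: [0.482, 0.0031, 0.1584]
ee_rot: [0.34, 0.94, -0.0, -0.0]
force: [-0.3, -0.2, 0.4]
width: 0.0514
grasp_force: 0.0
```

```bash
python3 - <<'E'
from m import *
s=arm.sense();print(s['ee_pos'],Ro.from_quat(s['ee_rot']).as_matrix()[:2,0],s['joint_pos'].round(3))
c=wshot();save(c,'w4.png');np.savez('w4.npz',**c)
H,S,V=hsv(c)
for r in comps(c,((H<8)|(H>172))&(S>130)&(V>60),.104,60):print('knob',r)
t=dict(np.load('top0.npz'))
A=np.array([.5908,-.0835])
w=dict(np.load('w3.npz'))
for uv in((353,134),(435,127.7),(444.3,207.3)):
    p=ray(t,*uv,.046);d=p[:2]-A;print(p,np.hypot(*d),np.rad2deg(np.arctan2(d[1],d[0])))
p=wray(w,(503,123),.046)[0];d=p[:2]-A;print(p,np.hypot(*d),np.rad2deg(np.arctan2(d[1],d[0])))
E
```

```text
[0.48202911 0.0031152  0.15837514] [-0.7682784  0.6401155] [ 0.006  0.062 -0.312  1.198 -0.     0.701]
knob (array([ 307,  203,   43,   44, 1474], dtype=int32), array([328. , 224.4]), array([0.4807, 0.0066, 0.104 ]))
knob (array([118, 299,  16,  19, 151], dtype=int32), array([125.7, 307.9]), array([ 0.4328, -0.1768,  0.104 ]))
[0.6741504  0.02508669 0.046     ] 0.13688812577207776 52.49040089007691
[ 0.69561075 -0.17461724  0.046     ] 0.13887996271013936 -41.0020694294594
[ 0.50054515 -0.192964    0.046     ] 0.14187425681920962 -129.50613606313277
[ 0.50120026 -0.19461365  0.046     ] 0.14273877228588724 -128.88198270188045
```

>>> jog_arm(deltas=[{"x": 0,"y": 0.065,"z": -0.3,"ax": 0,"ay": 0,"az": 0},{"x": 0,"y": 0,"z": -0.3,"ax": 0,"ay": 0,"az": 0},{"x": 0,"y": 0,"z": -0.3,"ax": 0,"ay": 0,"az": 0},{"x": 0,"y": 0,"z": -0.3,"ax": 0,"ay": 0,"az": 0},{"x": 0,"y": 0,"z": -0.3,"ax": 0,"ay": 0,"az": 0},{"x": 0,"y": 0,"z": 0,"ax": 0,"ay": 0,"az": 0},{"x": 0,"y": 0,"z": 0,"ax": 0,"ay": 0,"az": 0}], gripper=0.6)

```text
clock: 4.6
ee_pos: [0.4825, 0.0069, 0.0979]
ee_rot: [0.338, 0.941, -0.0, -0.0]
force: [-0.3, -0.1, 0.7]
width: 0.0515
grasp_force: 0.0
```

>>> jog_arm(deltas=[{"x": 0,"y": 0,"z": 0,"ax": 0,"ay": 0,"az": 0},{"x": 0,"y": 0,"z": 0,"ax": 0,"ay": 0,"az": 0},{"x": 0,"y": 0,"z": 0,"ax": 0,"ay": 0,"az": 0},{"x": 0,"y": 0,"z": 0,"ax": 0,"ay": 0,"az": 0}], gripper=0.1, force=40)

```text
clock: 5.0
ee_pos: [0.4833, 0.0068, 0.0991]
ee_rot: [0.338, 0.941, 0.0, 0.001]
force: [-1.9, 0.4, 5.9]
width: 0.0267
grasp_force: 39.5
```

>>> jog_arm(deltas=[{"x": 0,"y": 0,"z": 0.07,"ax": 0,"ay": 0,"az": 0},{"x": 0,"y": 0,"z": 0.07,"ax": 0,"ay": 0,"az": 0},{"x": 0,"y": 0,"z": 0.07,"ax": 0,"ay": 0,"az": 0},{"x": 0,"y": 0,"z": 0.07,"ax": 0,"ay": 0,"az": 0},{"x": 0,"y": 0,"z": 0,"ax": 0,"ay": 0,"az": 0}], force=45)

```text
clock: 5.5
ee_pos: [0.4827, 0.0066, 0.1093]
ee_rot: [0.338, 0.941, -0.0, -0.0]
force: [3.9, -3.0, -10.5]
width: 0.0265
grasp_force: 44.8
```

```bash
python3 - <<'E'
from m import *
s=arm.sense();print(s['ee_pos'],s['force'],s['width'])
c=arm.camera('scene');P=pts(c);H,S,V=hsv(c);m=((H<8)|(H>172))&(S>130)&(V>60);m[:,330:]=0
o=dict(np.load('scene0.npz'));H,S,V=hsv(o);m0=((H<8)|(H>172))&(S>130)&(V>60)
for a in(m,m0):
    v,u=np.nonzero(a[190:240,250:320]);print(len(v),u.mean()+250,v.mean()+190,v.min()+190,v.max()+190) if len(v) else None
A=np.array([.5908,-.0835]);d=s['ee_pos'][:2]-A;print(np.hypot(*d),np.rad2deg(np.arctan2(d[1],d[0])))
E
```

```text
[0.48272922 0.00655265 0.10929744] [  3.93521786  -2.96285706 -10.53158028] 0.026460393509188787
60 280.26666666666665 211.36666666666667 207 216
74 282.4054054054054 215.02702702702703 211 219
0.1406725704053217 140.1964105866317
```

```bash
cat > arc.py <<'E'
import numpy as np,sys
def rows(a0,steps,dz=0,r=.140):
    a=a0;o=[];ex=ey=0
    for s in steps:
        b=a-s;A,B=np.deg2rad([a,b]);x=r*(np.cos(B)-np.cos(A))/.04+ex;y=r*(np.sin(B)-np.sin(A))/.04+ey
        X,Y=round(x,3),round(y,3);ex,ey=x-X,y-Y
        o.append('{"x": %g, "y": %g, "z": %g, "ax": 0, "ay": 0, "az": %g}'%(X,Y,dz,round(-s/360,5)));a=b
        
    print(a,'['+', '.join(o)+']')
E
python3 -c "
from arc import *
rows(140.3,[1,2]+[3]*13)"
```

```text
98.30000000000001 [{"x": 0.039, "y": 0.047, "z": 0, "ax": 0, "ay": 0, "az": -0.00278}, {"x": 0.082, "y": 0.091, "z": 0, "ax": 0, "ay": 0, "az": -0.00556}, {"x": 0.127, "y": 0.131, "z": 0, "ax": 0, "ay": 0, "az": -0.00833}, {"x": 0.135, "y": 0.125, "z": 0, "ax": 0, "ay": 0, "az": -0.00833}, {"x": 0.141, "y": 0.117, "z": 0, "ax": 0, "ay": 0, "az": -0.00833}, {"x": 0.146, "y": 0.11, "z": 0, "ax": 0, "ay": 0, "az": -0.00833}, {"x": 0.153, "y": 0.102, "z": 0, "ax": 0, "ay": 0, "az": -0.00833}, {"x": 0.157, "y": 0.094, "z": 0, "ax": 0, "ay": 0, "az": -0.00833}, {"x": 0.162, "y": 0.085, "z": 0, "ax": 0, "ay": 0, "az": -0.00833}, {"x": 0.166, "y": 0.077, "z": 0, "ax": 0, "ay": 0, "az": -0.00833}, {"x": 0.171, "y": 0.068, "z": 0, "ax": 0, "ay": 0, "az": -0.00833}, {"x": 0.173, "y": 0.059, "z": 0, "ax": 0, "ay": 0, "az": -0.00833}, {"x": 0.176, "y": 0.05, "z": 0, "ax": 0, "ay": 0, "az": -0.00833}, {"x": 0.179, "y": 0.04, "z": 0, "ax": 0, "ay": 0, "az": -0.00833}, {"x": 0.181, "y": 0.032, "z": 0, "ax": 0, "ay": 0, "az": -0.00833}]
```

>>> jog_arm(deltas=[{"x": 0.039,"y": 0.047,"z": -0.015,"ax": 0,"ay": 0,"az": -0.00278},{"x": 0.082,"y": 0.091,"z": 0,"ax": 0,"ay": 0,"az": -0.00556},{"x": 0.127,"y": 0.131,"z": 0,"ax": 0,"ay": 0,"az": -0.00833}])

```text
clock: 5.85
ee_pos: [0.4925, 0.0172, 0.1085]
ee_rot: [0.388, 0.922, -0.001, -0.0]
force: [3.0, -3.8, -9.9]
width: 0.0264
grasp_force: 45.0
```

>>> jog_arm(deltas=[{"x": 0.135,"y": 0.125,"z": 0,"ax": 0,"ay": 0,"az": -0.00833},{"x": 0.141,"y": 0.117,"z": 0,"ax": 0,"ay": 0,"az": -0.00833},{"x": 0.146,"y": 0.11,"z": 0,"ax": 0,"ay": 0,"az": -0.00833},{"x": 0.153,"y": 0.102,"z": 0,"ax": 0,"ay": 0,"az": -0.00833},{"x": 0.157,"y": 0.094,"z": 0,"ax": 0,"ay": 0,"az": -0.00833},{"x": 0.162,"y": 0.085,"z": 0,"ax": 0,"ay": 0,"az": -0.00833},{"x": 0.166,"y": 0.077,"z": 0,"ax": 0,"ay": 0,"az": -0.00833},{"x": 0.171,"y": 0.068,"z": 0,"ax": 0,"ay": 0,"az": -0.00833},{"x": 0.173,"y": 0.059,"z": 0,"ax": 0,"ay": 0,"az": -0.00833},{"x": 0.176,"y": 0.05,"z": 0,"ax": 0,"ay": 0,"az": -0.00833},{"x": 0.179,"y": 0.04,"z": 0,"ax": 0,"ay": 0,"az": -0.00833},{"x": 0.181,"y": 0.032,"z": 0,"ax": 0,"ay": 0,"az": -0.00833}])

```text
clock: 7.05
ee_pos: [0.5698, 0.0555, 0.1079]
ee_rot: [0.653, 0.757, -0.001, -0.0]
force: [2.2, -4.4, -9.6]
width: 0.0264
grasp_force: 45.0
```

```bash
python3 -c "
from arc import *
rows(98.3,[3]*12+[2,2])
rows(58.3,[1]*2+[.6]*16)
from bench import arm
s=arm.sense();d=s['ee_pos'][:2]-[.5908,-.0835];print(np.hypot(*d),np.rad2deg(np.arctan2(d[1],d[0])))"
```

```text
58.3 [{"x": 0.182, "y": 0.022, "z": 0, "ax": 0, "ay": 0, "az": -0.00833}, {"x": 0.183, "y": 0.012, "z": 0, "ax": 0, "ay": 0, "az": -0.00833}, {"x": 0.183, "y": 0.002, "z": 0, "ax": 0, "ay": 0, "az": -0.00833}, {"x": 0.183, "y": -0.007, "z": 0, "ax": 0, "ay": 0, "az": -0.00833}, {"x": 0.183, "y": -0.016, "z": 0, "ax": 0, "ay": 0, "az": -0.00833}, {"x": 0.181, "y": -0.026, "z": 0, "ax": 0, "ay": 0, "az": -0.00833}, {"x": 0.18, "y": -0.036, "z": 0, "ax": 0, "ay": 0, "az": -0.00833}, {"x": 0.177, "y": -0.045, "z": 0, "ax": 0, "ay": 0, "az": -0.00833}, {"x": 0.175, "y": -0.054, "z": 0, "ax": 0, "ay": 0, "az": -0.00833}, {"x": 0.172, "y": -0.063, "z": 0, "ax": 0, "ay": 0, "az": -0.00833}, {"x": 0.169, "y": -0.073, "z": 0, "ax": 0, "ay": 0, "az": -0.00833}, {"x": 0.164, "y": -0.08, "z": 0, "ax": 0, "ay": 0, "az": -0.00833}, {"x": 0.107, "y": -0.059, "z": 0, "ax": 0, "ay": 0, "az": -0.00556}, {"x": 0.105, "y": -0.063, "z": 0, "ax": 0, "ay": 0, "az": -0.00556}]
46.699999999999974 [{"x": 0.052, "y": -0.033, "z": 0, "ax": 0, "ay": 0, "az": -0.00278}, {"x": 0.051, "y": -0.033, "z": 0, "ax": 0, "
[... 460 characters left out ...]
z": 0, "ax": 0, "ay": 0, "az": -0.00167}, {"x": 0.029, "y": -0.023, "z": 0, "ax": 0, "ay": 0, "az": -0.00167}, {"x": 0.028, "y": -0.023, "z": 0, "ax": 0, "ay": 0, "az": -0.00167}, {"x": 0.029, "y": -0.023, "z": 0, "ax": 0, "ay": 0, "az": -0.00167}, {"x": 0.028, "y": -0.023, "z": 0, "ax": 0, "ay": 0, "az": -0.00167}, {"x": 0.027, "y": -0.024, "z": 0, "ax": 0, "ay": 0, "az": -0.00167}, {"x": 0.028, "y": -0.024, "z": 0, "ax": 0, "ay": 0, "az": -0.00167}, {"x": 0.027, "y": -0.025, "z": 0, "ax": 0, "ay": 0, "az": -0.00167}, {"x": 0.027, "y": -0.025, "z": 0, "ax": 0, "ay": 0, "az": -0.00167}, {"x": 0.027, "y": -0.025, "z": 0, "ax": 0, "ay": 0, "az": -0.00167}]
0.14061269626935238 98.57810178714024
```

>>> jog_arm(deltas=[{"x": 0.182,"y": 0.022,"z": 0,"ax": 0,"ay": 0,"az": -0.00833},{"x": 0.183,"y": 0.012,"z": 0,"ax": 0,"ay": 0,"az": -0.00833},{"x": 0.183,"y": 0.002,"z": 0,"ax": 0,"ay": 0,"az": -0.00833},{"x": 0.183,"y": -0.007,"z": 0,"ax": 0,"ay": 0,"az": -0.00833},{"x": 0.183,"y": -0.016,"z": 0,"ax": 0,"ay": 0,"az": -0.00833},{"x": 0.181,"y": -0.026,"z": 0,"ax": 0,"ay": 0,"az": -0.00833},{"x": 0.18,"y": -0.036,"z": 0,"ax": 0,"ay": 0,"az": -0.00833},{"x": 0.177,"y": -0.045,"z": 0,"ax": 0,"ay": 0,"az": -0.00833},{"x": 0.175,"y": -0.054,"z": 0,"ax": 0,"ay": 0,"az": -0.00833},{"x": 0.172,"y": -0.063,"z": 0,"ax": 0,"ay": 0,"az": -0.00833},{"x": 0.169,"y": -0.073,"z": 0,"ax": 0,"ay": 0,"az": -0.00833},{"x": 0.164,"y": -0.08,"z": 0,"ax": 0,"ay": 0,"az": -0.00833},{"x": 0.107,"y": -0.059,"z": 0,"ax": 0,"ay": 0,"az": -0.00556},{"x": 0.105,"y": -0.063,"z": 0,"ax": 0,"ay": 0,"az": -0.00556},{"x": 0,"y": 0,"z": 0,"ax": 0,"ay": 0,"az": 0}])

```text
clock: 8.55
ee_pos: [0.6639, 0.0366, 0.1076]
ee_rot: [0.872, 0.489, -0.001, -0.001]
force: [3.6, -0.6, -10.0]
width: 0.0265
grasp_force: 45.1
```

>>> jog_arm(deltas=[{"x": 0,"y": 0,"z": 0,"ax": 0,"ay": 0,"az": 0},{"x": 0,"y": 0,"z": 0,"ax": 0,"ay": 0,"az": 0},{"x": 0,"y": 0,"z": 0,"ax": 0,"ay": 0,"az": 0}], gripper=0.38)

```text
clock: 8.85
ee_pos: [0.6641, 0.0368, 0.1101]
ee_rot: [0.872, 0.489, 0.001, 0.0]
force: [0.6, 1.0, -0.4]
width: 0.0323
grasp_force: 0.0
```

>>> jog_arm(deltas=[{"x": 0.052,"y": -0.033,"z": 0,"ax": 0,"ay": 0,"az": -0.00278},{"x": 0.051,"y": -0.033,"z": 0,"ax": 0,"ay": 0,"az": -0.00278},{"x": 0.03,"y": -0.02,"z": 0,"ax": 0,"ay": 0,"az": -0.00167},{"x": 0.03,"y": -0.021,"z": 0,"ax": 0,"ay": 0,"az": -0.00167},{"x": 0.03,"y": -0.021,"z": 0,"ax": 0,"ay": 0,"az": -0.00167},{"x": 0.03,"y": -0.022,"z": 0,"ax": 0,"ay": 0,"az": -0.00167},{"x": 0.03,"y": -0.022,"z": 0,"ax": 0,"ay": 0,"az": -0.00167}])

```text
clock: 9.55
ee_pos: [0.6734, 0.0305, 0.1093]
ee_rot: [0.893, 0.45, -0.0, -0.001]
force: [-8.2, 4.5, 4.0]
width: 0.0324
grasp_force: 4.7
```

```bash
cat > knob.py <<'E'
from m import *
s=arm.sense();d=s['ee_pos'][:2]-[.5908,-.0835];print(s['ee_pos'],s['force'].round(1),s['width'],'ang',np.rad2deg(np.arctan2(d[1],d[0])),s['clock'])
for n in('scene','top'):
    c=arm.camera(n);P=pts(c);H,S,V=hsv(c);m=((H<8)|(H>172))&(S>110)&(V>50)
    for r in comps(c,m,.1,12):
        p=r[2]
        if np.hypot(p[0]-.59,p[1]+.083)<.2: print(n,r, np.median(P[m&(abs(P[...,0]-p[0])<.05)&(abs(P[...,1]-p[1])<.05)],0).round(4))
E
python3 knob.py
```

```text
[0.67341892 0.03045505 0.10929474] [-8.2  4.5  4. ] 0.03237269956921587 ang 54.05738926284604 9.55
scene (array([297, 259,   9,  13,  80], dtype=int32), array([301. , 264.4]), array([0.669 , 0.0363, 0.1   ])) [0.6791 0.0356 0.107 ]
```

>>> jog_arm(deltas=[{"x": 0.03,"y": -0.022,"z": 0,"ax": 0,"ay": 0,"az": -0.00167},{"x": 0.029,"y": -0.022,"z": 0,"ax": 0,"ay": 0,"az": -0.00167},{"x": 0,"y": 0,"z": 0,"ax": 0,"ay": 0,"az": 0}])

```text
clock: 9.95
ee_pos: [0.6765, 0.028, 0.1086]
ee_rot: [0.898, 0.441, -0.0, -0.0]
force: [-0.2, -0.2, -0.5]
width: 0.0325
grasp_force: 0.0
```

```bash
python3 knob.py
```

```text
[0.67653416 0.02797626 0.10863515] [-0.2 -0.2 -0.5] 0.03246579211563359 ang 52.43683627600625 9.95
scene (array([296, 262,   9,  13,  83], dtype=int32), array([299.9, 267.4]), array([0.6775, 0.0333, 0.1   ])) [0.6809 0.033  0.1011]
```

>>> jog_arm(deltas=[{"x": 0.03,"y": -0.023,"z": 0,"ax": 0,"ay": 0,"az": 0},{"x": 0.03,"y": -0.023,"z": 0,"ax": 0,"ay": 0,"az": 0},{"x": 0,"y": 0,"z": 0,"ax": 0,"ay": 0,"az": 0}])

```text
clock: 10.35
ee_pos: [0.6792, 0.0258, 0.1089]
ee_rot: [0.898, 0.441, 0.0, 0.0]
force: [0.3, 0.3, -0.6]
width: 0.0322
grasp_force: 0.1
```

```bash
python3 knob.py
```

```text
[0.67924397 0.02575135 0.10893546] [ 0.3  0.3 -0.6] 0.032162951126313497 ang 51.008244667171944 10.35
scene (array([295, 263,   9,  13,  83], dtype=int32), array([298.9, 268.5]), array([0.6805, 0.031 , 0.1   ])) [0.6829 0.0307 0.1013]
```

>>> jog_arm(deltas=[{"x": 0.03,"y": -0.024,"z": 0,"ax": 0,"ay": 0,"az": 0},{"x": 0.03,"y": -0.024,"z": 0,"ax": 0,"ay": 0,"az": 0}])

```text
clock: 10.65
ee_pos: [0.6798, 0.0253, 0.1088]
ee_rot: [0.897, 0.441, -0.001, -0.002]
force: [-8.9, 6.4, 3.5]
width: 0.0327
grasp_force: 5.3
```

```bash
python3 knob.py; python3 - <<'E'
from m import *
c=wshot();save(c,'w5.png')
i=c['img'][100:400,170:490,::-1];cv2.imwrite('pics/w5c.png',cv2.resize(i,None,fx=2,fy=2))
E
```

```text
[0.67984463 0.02525532 0.10882279] [-8.9  6.4  3.5] 0.032716349273182566 ang 50.69071718889412 10.65
scene (array([295, 263,   9,  13,  82], dtype=int32), array([298.7, 268.8]), array([0.6812, 0.0305, 0.1   ])) [0.6837 0.0303 0.1014]
```

View pics/w5c.png

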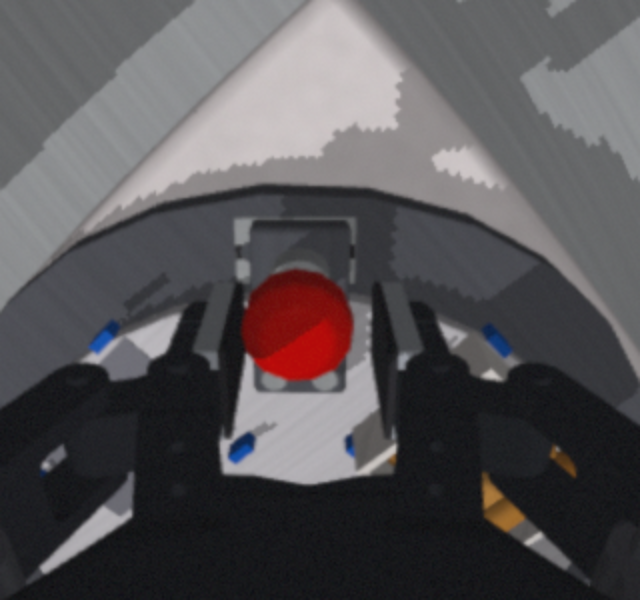

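>>> jog_arm(deltas=[{"x": 0.015,"y": -0.012,"z": 0,"ax": 0,"ay": 0,"az": 0},{"x": 0,"y": 0,"z": 0,"ax": 0,"ay": 0,"az": 0},{"x": 0,"y": 0,"z": 0,"ax": 0,"ay": 0,"az": 0}])

```text
clock: 11.1
ee_pos: [0.6799, 0.0253, 0.1088]
ee_rot: [0.897, 0.441, -0.001, -0.002]
force: [-7.9, 6.7, 4.4]
width: 0.0321
grasp_force: 5.0
```

>>> jog_arm(deltas=[{"x": -0.05,"y": 0.04,"z": 0,"ax": 0,"ay": 0,"az": 0},{"x": 0,"y": 0,"z": 0,"ax": 0,"ay": 0,"az": 0},{"x": 0,"y": 0,"z": 0,"ax": 0,"ay": 0,"az": 0}], gripper=0.6)

```text
clock: 11.4
ee_pos: [0.6803, 0.025, 0.109]
ee_rot: [0.898, 0.441, 0.0, 0.0]
force: [-0.9, -0.2, -0.7]
width: 0.0515
grasp_force: 0.0
```

>>> jog_arm(deltas=[{"x": 0,"y": 0,"z": 0.5,"ax": 0,"ay": 0,"az": 0},{"x": 0,"y": 0,"z": 0.8,"ax": 0,"ay": 0,"az": 0},{"x": 0,"y": 0,"z": 0.8,"ax": 0,"ay": 0,"az": 0},{"x": -0.7,"y": 0,"z": 0.8,"ax": 0,"ay": 0,"az": 0.02},{"x": -0.9,"y": 0,"z": 0.8,"ax": 0,"ay": 0,"az": 0.02},{"x": -0.9,"y": 0,"z": 0.6,"ax": 0,"ay": 0,"az": 0.02},{"x": -0.9,"y": 0,"z": 0.4,"ax": 0,"ay": 0,"az": 0.02},{"x": -0.9,"y": 0,"z": 0,"ax": 0,"ay": 0,"az": 0.02},{"x": -0.9,"y": 0,"z": 0,"ax": 0,"ay": 0,"az": 0.02},{"x": -0.9,"y": 0,"z": 0,"ax": 0,"ay": 0,"az": 0.008},{"x": -0.9,"y": 0,"z": 0,"ax": 0,"ay": 0,"az": 0},{"x": -0.6,"y": 0,"z": 0,"ax": 0,"ay": 0,"az": 0},{"x": 0,"y": 0,"z": 0,"ax": 0,"ay": 0,"az": 0},{"x": 0,"y": 0,"z": 0,"ax": 0,"ay": 0,"az": 0}], gripper=1)

```text
clock: 12.8
ee_pos: [0.3762, 0.0251, 0.2975]
ee_rot: [0.653, 0.757, 0.001, 0.001]
force: [-0.1, 0.1, 0.6]
width: 0.0851
grasp_force: 0.0
```

```bash
python3 knob.py; python3 - <<'E'
from m import *
s=arm.sense();print(s['ee_pos'],Ro.from_quat(s['ee_rot']).as_matrix()[:2,0],s['joint_pos'].round(2))
t=arm.camera('top');np.savez('top1.npz',**t);w=wshot();np.savez('w6.npz',**w);save(w,'w6.png')
a=t['img'][95:250,325:520,::-1]
cv2.imwrite('pics/c6.png',cv2.vconcat([cv2.resize(a,(390,310),interpolation=2),w['img'][0:280,100:490,::-1]]))
E
```

```text
[0.37618578 0.02507307 0.29749057] [-0.1  0.1  0.6] 0.08512921795973326 ang 153.16520818754321 12.8
scene (array([290, 264,  14,  12, 131], dtype=int32), array([296.8, 269.6]), array([0.6831, 0.0264, 0.1   ])) [0.6842 0.0263 0.1013]
top (array([350, 122,  11,  11, 100], dtype=int32), array([355. , 127.1]), array([0.6736, 0.0257, 0.1   ])) [0.6725 0.026  0.1015]
[0.37677938 0.02515455 0.29695352] [-0.14592672  0.98929538] [ 0.07 -0.15 -0.21  1.51 -0.    1.49]
```

View pics/c6.png

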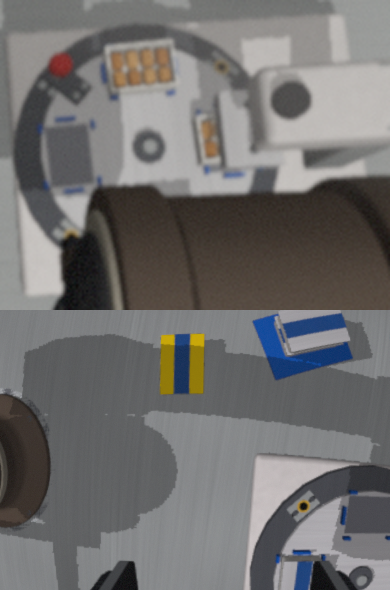

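>>> jog_arm(deltas=[{"x": 0.48,"y": -0.8,"z": 0,"ax": 0,"ay": 0,"az": 0},{"x": 0.48,"y": -0.8,"z": 0,"ax": 0,"ay": 0,"az": 0},{"x": 0.48,"y": -0.8,"z": 0,"ax": 0,"ay": 0,"az": 0},{"x": 0.48,"y": -0.8,"z": 0,"ax": 0,"ay": 0,"az": 0},{"x": 0.48,"y": -0.8,"z": 0,"ax": 0,"ay": 0,"az": 0},{"x": 0.48,"y": -0.8,"z": 0,"ax": 0,"ay": 0,"az": 0},{"x": 0,"y": 0,"z": 0,"ax": 0,"ay": 0,"az": 0},{"x": 0,"y": 0,"z": 0,"ax": 0,"ay": 0,"az": 0}])

```text
clock: 13.8
ee_pos: [0.4916, -0.1674, 0.2956]
ee_rot: [0.654, 0.757, -0.0, -0.001]
force: [-0.1, 1.1, 0.1]
width: 0.0854
grasp_force: 0.0
```

```bash
cat > pk.py <<'E'
from m import *
def quad(c,m,h):
    n,l,st,ce=cv2.connectedComponentsWithStats(m.astype(np.uint8));out=[]
    for i in range(1,n):
        if st[i,4]<60: continue
        ct=max(cv2.findContours((l==i).astype(np.uint8),0,1)[0],key=cv2.contourArea)[:,0]
        W=rays(c,ct,h)[:,:2];(cx,cy),(a,b),an=cv2.minAreaRect((W*1000).astype(np.float32))
        if a<b:a,b,an=b,a,an+90
        out.append((round(cx,1),round(cy,1),round(a,1),round(b,1),round((an+90)%180-90,1),st[i].tolist()))
    return out
E
python3 - <<'E'
from pk import *
c=wshot();np.savez('w7.npz',**c);save(c,'w7.png');print(c['T'][:3,3])
H,S,V=hsv(c);blue=(H>95)&(H<130)&(S>110)
for q in quad(c,blue,.078):
    if q[2]>40:print('nest?',q)
for f in('w3','w6'):
    c=dict(np.load(f+'.npz'));H,S,V=hsv(c);white=(S<60)&(V>125);blue=(H>95)&(H<130)&(S>110)
    for n,m in(('white',white),('blue',blue)):
      for h in(.052,):
        for q in quad(c,m,h):
            if abs(q[0]-454)<60 and abs(q[1]-233)<60 and q[2]>50:print(f,n,h,q)
E
```

```text
[ 0.49158737 -0.16744519  0.29564701]
nest? (495.6, -96.9, 86.2, 21.4, -83.1, [327, 74, 22, 78, 1350])
nest? (-150.0, -410.6, 70.2, 25.0, 25.8, [0, 245, 12, 15, 127])
nest? (-118.0, -619.4, 101.3, 56.4, -78.9, [25, 316, 28, 35, 339])
nest? (-153.1, -769.0, 131.2, 111.3, -86.5, [28, 347, 30, 34, 340])
nest? (-599.1, -1120.2, 822.1, 150.5, 36.9, [0, 366, 44, 34, 1037])
nest? (-190.2, -887.7, 288.3, 22.4, 49.2, [46, 378, 20, 22, 181])
nest? (215.9, -662.8, 73.2, 34.4, 66.2, [147, 387, 20, 13, 176])
w3 white 0.052 (464.4, 214.7, 82.8, 23.3, 25.9, [219, 35, 26, 57, 711])
w3 blue 0.052 (453.8, 212.7, 107.1, 80.4, 28.6, [207, 28, 60, 87, 2530])
w6 white 0.052 (436.1, 194.7, 880.6, 237.5, 3.3, [81, 0, 547, 178, 21682])
w6 white 0.052 (461.3, 214.8, 88.8, 20.6, 25.9, [382, 18, 68, 27, 917])
w6 blue 0.052 (445.7, 213.4, 105.6, 79.1, 28.7, [353, 4, 100, 66, 2264])
w6 blue 0.052 (457.2, 234.9, 79.8, 18.9, 25.6, [383, 4, 63, 24, 858])
```

View pics/w7.png

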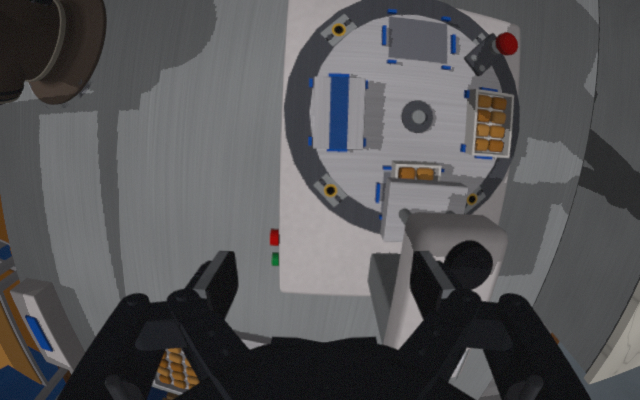

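>>> jog_arm(deltas=[{"x": 0.037,"y": 0.595,"z": -0.7,"ax": 0,"ay": 0,"az": -0.0014},{"x": 0.037,"y": 0.595,"z": -0.7,"ax": 0,"ay": 0,"az": -0.0014},{"x": 0.037,"y": 0.595,"z": -0.7,"ax": 0,"ay": 0,"az": -0.0014},{"x": 0,"y": 0,"z": -0.6,"ax": 0,"ay": 0,"az": 0},{"x": 0,"y": 0,"z": -0.6,"ax": 0,"ay": 0,"az": 0},{"x": 0,"y": 0,"z": -0.6,"ax": 0,"ay": 0,"az": 0},{"x": 0,"y": 0,"z": 0,"ax": 0,"ay": 0,"az": 0},{"x": 0,"y": 0,"z": 0,"ax": 0,"ay": 0,"az": 0}])

```text
clock: 14.65
ee_pos: [0.4952, -0.0946, 0.1416]
ee_rot: [0.663, 0.749, -0.0, -0.0]
force: [0.6, 0.0, 0.1]
width: 0.085
grasp_force: 0.0
```

>>> jog_arm(deltas=[{"x": 0.02,"y": -0.03,"z": -0.4,"ax": 0,"ay": 0,"az": 0},{"x": 0,"y": 0,"z": -0.4,"ax": 0,"ay": 0,"az": 0},{"x": 0,"y": 0,"z": -0.4,"ax": 0,"ay": 0,"az": 0},{"x": 0,"y": 0,"z": -0.25,"ax": 0,"ay": 0,"az": 0},{"x": 0,"y": 0,"z": -0.2,"ax": 0,"ay": 0,"az": 0},{"x": 0,"y": 0,"z": 0,"ax": 0,"ay": 0,"az": 0},{"x": 0,"y": 0,"z": 0,"ax": 0,"ay": 0,"az": 0}])

```text
clock: 15.35
ee_pos: [0.4967, -0.0966, 0.0756]
ee_rot: [0.663, 0.748, 0.0, 0.0]
force: [-0.0, 0.2, 0.2]
width: 0.0854
grasp_force: 0.0
```

>>> jog_arm(deltas=[{"x": 0,"y": 0,"z": 0,"ax": 0,"ay": 0,"az": 0},{"x": 0,"y": 0,"z": 0,"ax": 0,"ay": 0,"az": 0},{"x": 0,"y": 0,"z": 0,"ax": 0,"ay": 0,"az": 0},{"x": 0,"y": 0,"z": 0,"ax": 0,"ay": 0,"az": 0},{"x": 0,"y": 0,"z": 0,"ax": 0,"ay": 0,"az": 0}], gripper=0.5, force=30)

```text
clock: 15.85
ee_pos: [0.4969, -0.0967, 0.0757]
ee_rot: [0.663, 0.748, 0.0, 0.001]
force: [-0.4, 1.7, 5.0]
width: 0.0554
grasp_force: 32.9
```

>>> jog_arm(deltas=[{"x": 0,"y": 0,"z": 0.15,"ax": 0,"ay": 0,"az": 0},{"x": 0,"y": 0,"z": 0.3,"ax": 0,"ay": 0,"az": 0},{"x": 0,"y": 0,"z": 0.6,"ax": 0,"ay": 0,"az": 0},{"x": 0,"y": 0,"z": 0.7,"ax": 0,"ay": 0,"az": 0},{"x": -0.1,"y": 0.4,"z": 0.5,"ax": 0,"ay": 0,"az": 0},{"x": -0.168,"y": 0.7,"z": 0.3,"ax": 0,"ay": 0,"az": 0},{"x": -0.168,"y": 0.75,"z": 0.2,"ax": 0,"ay": 0,"az": 0},{"x": -0.168,"y": 0.75,"z": 0.2,"ax": 0,"ay": 0,"az": 0},{"x": -0.168,"y": 0.75,"z": 0.2,"ax": 0,"ay": 0,"az": 0},{"x": -0.168,"y": 0.75,"z": 0,"ax": 0,"ay": 0,"az": 0},{"x": -0.168,"y": 0.7,"z": 0,"ax": 0,"ay": 0,"az": 0},{"x": -0.1,"y": 0.4,"z": 0,"ax": 0,"ay": 0,"az": 0},{"x": 0,"y": 0,"z": 0,"ax": 0,"ay": 0,"az": 0},{"x": 0,"y": 0,"z": 0,"ax": 0,"ay": 0,"az": 0}])

```text
clock: 17.25
ee_pos: [0.448, 0.1114, 0.2013]
ee_rot: [0.663, 0.749, -0.0, 0.0]
force: [-0.5, -0.8, -1.8]
width: 0.0555
grasp_force: 32.5
```

```bash
python3 - <<'E'
from pk import *
s=arm.sense();print(s['ee_pos'],s['width'],s['grasp_force'],s['force'])
c=wshot();np.savez('w8.npz',**c);save(c,'w8.png');t=arm.camera('top');np.savez('top2.npz',**t)
z=c['T'][2,3]
for n,c in(('w',c),('t',t)):
    H,S,V=hsv(c);white=(S<60)&(V>125);blue=(H>95)&(H<130)&(S>110)
    for k,m in(('white',white),('blue',blue)):
        for q in quad(c,m,.052):
            if abs(q[0]-454)<70 and abs(q[1]-233)<70 and q[2]>50:print(n,k,q)
E
```

```text
[0.44796832 0.1114246  0.20130368] 0.0554750476426162 32.53684759140015 [-0.47910467 -0.83088468 -1.79187757]
w white (409.4, 255.9, 925.0, 282.4, 6.3, [0, 0, 640, 186, 57394])
w white (465.2, 217.4, 80.2, 18.5, 25.8, [312, 55, 92, 44, 1834])
w blue (453.8, 221.8, 101.7, 76.2, 28.4, [277, 24, 137, 105, 5820])
t white (447.0, 251.0, 83.4, 18.9, 25.8, [246, 208, 20, 34, 290])
t blue (441.5, 241.6, 110.4, 40.9, 28.5, [242, 203, 32, 49, 415])
```

View pics/w8.png

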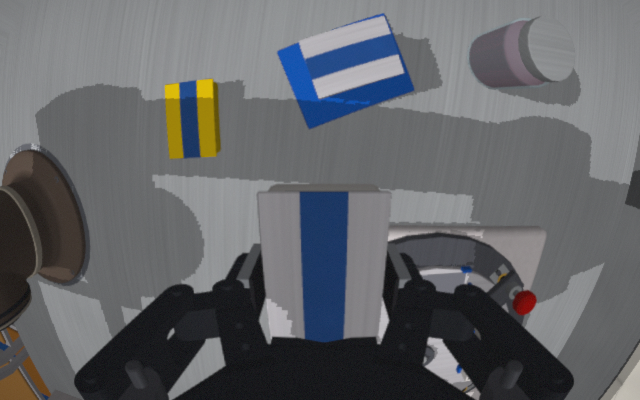

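```bash
python3 - <<'E'
from pk import *
c=dict(np.load('w8.npz'));H,S,V=hsv(c);blue=(H>95)&(H<130)&(S>110)
h=c['T'][2,3]-.0757+.078
n,l,st,ce=cv2.connectedComponentsWithStats(blue.astype(np.uint8));Ti=np.linalg.inv(c['T'])
def tool(uv): 
    W=wray(c,uv,h);return (np.c_[W,np.ones(len(W))]@Ti.T)[:,:3]*1000
for i in range(1,n):
    if st[i,4]>2000 and st[i,1]>150:
        m=l==i;print(st[i]);rows=range(st[i,1]+10,330,20)
        for r in rows:
            u=np.nonzero(m[r])[0];print(r,tool([(u.min()-.5,r),(u.max()+.5,r)])[:,:2].round(1).tolist())
        u=range(310,345,5);print('front',tool([(k,np.nonzero(m[:,k])[0].min()-.5) for k in u])[:,:2].round(1).tolist())
# pile stripes, hue/sat profile across: band inside pile = blue comp between whites
w=(S<60)&(V>125)
H2=cv2.cvtColor(c['img'],cv2.COLOR_RGB2GRAY)
o=np.array([456.5,234.3]);a=np.deg2rad(25.8);e=np.array([np.cos(a),np.sin(a)]);f=np.array([-e[1],e[0]])
for name,cam in(('w8',c),('w6',dict(np.load('w6.npz'))),('w3',dict(np.load('w3.npz'))),('t0',dict(np.load('top0.npz')))):
    hs=cv2.cvtColor(cam['img'],cv2.COLOR_RGB2HSV).astype(float);sat=hs[...,1]
    def prof(p,d,L):
        tt=np.linspace(-L,L,241);X=np.c_[(p+tt[:,None]*d)/1000,np.full(241,.052)];uv=proj(cam,X);return tt,map_coordinates(sat,[uv[:,1],uv[:,0]],order=1)
    B=[]
    for k in range(-25,26,5):
        tt,s=prof(o+k*e,f,16);d=np.gradient(cv2.GaussianBlur(s[None],(1,1),0)[0]);d=np.convolve(d,np.ones(15)/15,'same');B.append((tt[d.argmax()],tt[d.argmin()]))
    B=np.median(B,0)
    # lid ends along both white stripes
    E=[]
    val=hs[...,2]
    for k in(-19,19):
      for sgn in(-1,1):
        r=[]
        for q in(-4,-2,0,2,4):
            tt=np.linspace(30,50,201);X=np.c_[(o+(k+q)*f+sgn*tt[:,None]*e)/1000,np.full(201,.052)];uv=proj(cam,X);v=map_coordinates(val-sat,[uv[:,1],uv[:,0]],order=1)
            d=np.convolve(np.gradient(v),np.ones(15)/15,'valid');r.append(tt[d.argmin()+7])
        E.append(round(sgn*float(np.median(r)),1))
    print(name,'band',B.round(1),'ends',E)
E
```

```text
[ 300  192   48  151 6494]
202 [[34.8, -10.6], [34.8, 9.4]]
222 [[25.9, -10.3], [25.9, 9.2]]
242 [[16.5, -10.6], [16.5, 9.5]]
262 [[6.6, -10.4], [6.6, 9.3]]
282 [[-4.1, -10.3], [-4.1, 9.2]]
302 [[-15.7, -10.2], [-15.6, 9.6]]
322 [[-28.3, -10.1], [-28.3, 9.5]]
front [[39.3, -6.1], [39.3, -4.1], [39.3, -2.0], [39.4, 0.1], [39.4, 2.1], [39.4, 4.2], [39.4, 6.2]]
w8 band [-9.5  9.7] ends [-40.0, 40.8, -40.2, 40.3]
w6 band [-9.2  9.9] ends [-49.3, 40.3, -46.5, 30.7]
w3 band [-8.9  9.7] ends [-43.2, 40.3, -43.3, 39.5]
t0 band [-7.6  8.5] ends [-43.6, 41.4, -44.0, 41.2]
```

>>> jog_arm(deltas=[{"x": 0.016,"y": 0.22,"z": 0,"ax": 0,"ay": 0,"az": 0.01},{"x": 0.016,"y": 0.22,"z": 0,"ax": 0,"ay": 0,"az": 0.0216},{"x": 0.016,"y": 0.22,"z": 0,"ax": 0,"ay": 0,"az": 0.0216},{"x": 0.016,"y": 0.22,"z": 0,"ax": 0,"ay": 0,"az": 0.0216},{"x": 0.016,"y": 0.22,"z": 0,"ax": 0,"ay": 0,"az": 0.0216},{"x": 0.016,"y": 0.22,"z": 0,"ax": 0,"ay": 0,"az": 0.0216},{"x": 0.016,"y": 0.22,"z": 0,"ax": 0,"ay": 0,"az": 0.0216},{"x": 0.016,"y": 0.22,"z": 0,"ax": 0,"ay": 0,"az": 0.0216},{"x": 0.016,"y": 0.22,"z": 0,"ax": 0,"ay": 0,"az": 0.0216},{"x": 0.016,"y": 0.22,"z": 0,"ax": 0,"ay": 0,"az": 0.0216},{"x": 0.016,"y": 0.22,"z": 0,"ax": 0,"ay": 0,"az": 0.0216},{"x": 0.016,"y": 0.22,"z": 0,"ax": 0,"ay": 0,"az": 0.0216},{"x": 0.016,"y": 0.22,"z": 0,"ax": 0,"ay": 0,"az": 0.0216},{"x": 0.016,"y": 0.22,"z": 0,"ax": 0,"ay": 0,"az": 0.0216},{"x": 0,"y": 0,"z": 0,"ax": 0,"ay": 0,"az": 0.0116},{"x": 0,"y": 0,"z": 0,"ax": 0,"ay": 0,"az": 0},{"x": 0,"y": 0,"z": 0,"ax": 0,"ay": 0,"az": 0}])

```text
clock: 19.05
ee_pos: [0.4573, 0.2339, 0.2009]
ee_rot: [-0.221, 0.975, -0.0, -0.0]
force: [-0.3, -0.6, -1.7]
width: 0.0553
grasp_force: 32.5
```

```bash
python3 - <<'E'
from bench import arm
import numpy as np
s=arm.sense();q=s['ee_rot'];print(s['ee_pos'],np.rad2deg(2*np.arctan2(q[1],q[0])),q,s['grasp_force'],s['force'])
E
```

```text
[0.45730194 0.23392363 0.20086679] 205.58033056569823 [-2.21381109e-01  9.75187358e-01 -1.11177504e-04 -9.79723662e-05] 32.50693202018738 [-0.25570758 -0.63976059 -1.65441219]
```

>>> jog_arm(deltas=[{"x": -0.012,"y": 0.02,"z": -0.5,"ax": 0,"ay": 0,"az": 0.0006},{"x": 0,"y": 0,"z": -0.5,"ax": 0,"ay": 0,"az": 0},{"x": 0,"y": 0,"z": -0.5,"ax": 0,"ay": 0,"az": 0},{"x": 0,"y": 0,"z": -0.5,"ax": 0,"ay": 0,"az": 0},{"x": 0,"y": 0,"z": -0.5,"ax": 0,"ay": 0,"az": 0},{"x": 0,"y": 0,"z": -0.25,"ax": 0,"ay": 0,"az": 0},{"x": 0,"y": 0,"z": -0.15,"ax": 0,"ay": 0,"az": 0},{"x": 0,"y": 0,"z": 0,"ax": 0,"ay": 0,"az": 0},{"x": 0,"y": 0,"z": 0,"ax": 0,"ay": 0,"az": 0},{"x": 0,"y": 0,"z": 0,"ax": 0,"ay": 0,"az": 0}])

```text
clock: 20.05
ee_pos: [0.4571, 0.2357, 0.0859]
ee_rot: [-0.225, 0.974, 0.0, 0.001]
force: [-0.4, -0.2, -1.4]
width: 0.0552
grasp_force: 32.5
```

```bash
python3 - <<'E'
from pk import *
s=arm.sense();q=s['ee_rot'];print(s['ee_pos'],np.rad2deg(2*np.arctan2(q[1],q[0])),s['force'])
sc=arm.camera('scene');np.savez('s9.npz',**sc)
# side view: scene cam: white/blue rows near pile
cs=proj(sc,np.array([[.457,.235,.052],[.457,.235,.085]]));print(cs)
E
```

```text
[0.45711956 0.23571647 0.08590509] 205.95977884814783 [-0.41957097 -0.19050759 -1.37028996]
[[370.18864639 215.60580234]
 [371.08345416 205.39197138]]
```

>>> jog_arm(deltas=[{"x": -0.005,"y": -0.023,"z": -0.08,"ax": 0,"ay": 0,"az": -0.0003},{"x": 0,"y": 0,"z": -0.07,"ax": 0,"ay": 0,"az": 0},{"x": 0,"y": 0,"z": -0.05,"ax": 0,"ay": 0,"az": 0},{"x": 0,"y": 0,"z": -0.05,"ax": 0,"ay": 0,"az": 0},{"x": 0,"y": 0,"z": 0,"ax": 0,"ay": 0,"az": 0},{"x": 0,"y": 0,"z": 0,"ax": 0,"ay": 0,"az": 0}])

```text
clock: 20.7
ee_pos: [0.4563, 0.2345, 0.0748]
ee_rot: [-0.224, 0.975, -0.0, -0.0]
force: [0.4, -0.6, -1.1]
width: 0.0559
grasp_force: 32.5
```

>>> jog_arm(deltas=[{"x": 0.008,"y": 0.003,"z": -0.013,"ax": 0,"ay": 0,"az": 0},{"x": 0,"y": 0,"z": -0.013,"ax": 0,"ay": 0,"az": 0},{"x": 0,"y": 0,"z": 0,"ax": 0,"ay": 0,"az": 0}])

```text
clock: 21.0
ee_pos: [0.4566, 0.2346, 0.0738]
ee_rot: [-0.224, 0.975, -0.0, -0.0]
force: [-1.1, -0.0, -2.2]
width: 0.0558
grasp_force: 32.5
```

>>> jog_arm(deltas=[{"x": 0,"y": 0,"z": -0.012,"ax": 0,"ay": 0,"az": 0},{"x": 0,"y": 0,"z": -0.012,"ax": 0,"ay": 0,"az": 0},{"x": 0,"y": 0,"z": 0,"ax": 0,"ay": 0,"az": 0}])

```text
clock: 21.3
ee_pos: [0.4567, 0.2347, 0.0737]
ee_rot: [-0.224, 0.975, 0.0, 0.0]
force: [-1.8, -1.3, 5.2]
width: 0.0553
grasp_force: 33.3
```

>>> jog_arm(deltas=[{"x": 0,"y": 0,"z": 0,"ax": 0,"ay": 0,"az": 0},{"x": 0,"y": 0,"z": 0,"ax": 0,"ay": 0,"az": 0},{"x": 0,"y": 0,"z": 0,"ax": 0,"ay": 0,"az": 0},{"x": 0,"y": 0,"z": 0,"ax": 0,"ay": 0,"az": 0}], gripper=0.9)

```text
clock: 21.7
ee_pos: [0.4567, 0.2346, 0.0728]
ee_rot: [-0.224, 0.975, -0.0, -0.0]
force: [1.1, -0.7, 0.4]
width: 0.0767
grasp_force: 0.0
```

>>> jog_arm(deltas=[{"x": 0,"y": 0,"z": 0.2,"ax": 0,"ay": 0,"az": 0},{"x": 0,"y": 0,"z": 0.5,"ax": 0,"ay": 0,"az": 0},{"x": 0,"y": 0,"z": 0.8,"ax": 0,"ay": 0,"az": 0},{"x": 0,"y": 0,"z": 0.8,"ax": 0,"ay": 0,"az": 0},{"x": 0.4,"y": 0.2,"z": 0.6,"ax": 0,"ay": 0,"az": 0},{"x": 0.4,"y": 0.2,"z": 0.6,"ax": 0,"ay": 0,"az": 0},{"x": 0.4,"y": 0.2,"z": 0.4,"ax": 0,"ay": 0,"az": 0},{"x": 0.4,"y": 0.2,"z": 0,"ax": 0,"ay": 0,"az": 0},{"x": 0.4,"y": 0.2,"z": 0,"ax": 0,"ay": 0,"az": 0},{"x": 0,"y": 0,"z": 0,"ax": 0,"ay": 0,"az": 0},{"x": 0,"y": 0,"z": 0,"ax": 0,"ay": 0,"az": 0}])

```text
clock: 22.8
ee_pos: [0.5363, 0.2745, 0.2288]
ee_rot: [-0.224, 0.975, -0.0, -0.0]
force: [0.1, 0.2, 0.1]
width: 0.0768
grasp_force: 0.0
```

```bash
python3 - <<'E'
from pk import *
c=wshot();save(c,'w10.png');print(c['T'][:3,3])
a=np.deg2rad(25.8);e=np.array([np.cos(a),np.sin(a)]);f=np.array([-e[1],e[0]]);o=np.array([456.7,234.5])
H,S,V=hsv(c);blue=(H>95)&(H<130)&(S>110);w=(S<60)&(V>120)
for h in(.076,):
    for k,m in(('b',blue),('w',w)):
        for q in quad(c,m,h):
            if abs(q[0]-456)<60 and abs(q[1]-234)<60 and q[2]>40:print(k,h,q)
# plate
for q in quad(c,blue,.004):
    if abs(q[0]-456)<60 and abs(q[1]-220)<60:print('plate',q)
for f in('w8','w3'):
    d=dict(np.load(f+'.npz'));H,S,V=hsv(d)
    for q in quad(d,(H>95)&(H<130)&(S>110),.004):
        if abs(q[0]-456)<60 and abs(q[1]-220)<60:print(f,'plate',q)
E
python3 knob.py
```

```text
[0.53631711 0.27448189 0.22879897]
b 0.076 (459.2, 231.2, 95.1, 71.1, 28.6, [276, 41, 84, 108, 4573])
w 0.076 (447.1, 250.7, 79.0, 17.7, 26.0, [334, 48, 21, 88, 1761])
w 0.076 (476.6, 223.6, 49.6, 16.2, 25.6, [293, 80, 19, 56, 538])
plate (456.4, 228.5, 119.7, 89.5, 28.6, [276, 41, 84, 108, 4573])
w8 plate (456.4, 228.4, 119.5, 89.5, 28.4, [277, 24, 137, 105, 5820])
w3 plate (456.2, 228.4, 119.3, 89.6, 28.6, [207, 28, 60, 87, 2530])
[0.53603872 0.27431769 0.22890465] [ 0.1  0.3 -1.1] 0.07684360751744096 ang 98.70117009290212 22.85
scene (array([291, 264,  13,  12, 128], dtype=int32), array([296.8, 269.4]), array([0.6825, 0.0264, 0.1   ])) [0.6834 0.0262 0.1008]
top (array([349, 122,  12,  12, 106], dtype=int32), array([354.9, 127.3]), array([0.6732, 0.0259, 0.1   ])) [0.6729 0.0259 0.1018]
```

```bash
python3 - <<'E'
from pk import *
o=np.array([456.7,234.5]);a=np.deg2rad(25.8);e=np.array([np.cos(a),np.sin(a)]);f=np.array([-e[1],e[0]])
for n in('top','scene'):
    old=dict(np.load(n+'0.npz'));new=arm.camera(n);np.savez(n+'9.npz',**new)
    for nm,c,h in(('old',old,.052),('new',new,.076)):
        H,S,V=hsv(c)
        for q in quad(c,(S<60)&(V>125),h):
            if abs(q[0]-456)<45 and abs(q[1]-234)<45 and 60<q[2]<100:
                d=np.array(q[:2])-o;print(n,nm,q[2:],'e',round(d@e,1),'f',round(d@f,1))
E
```

```text
top old (82.6, 20.0, 26.5, [261, 201, 20, 35, 291]) e -1.5 f -18.2
top old (82.2, 18.9, 25.8, [246, 208, 20, 34, 287]) e -1.9 f 19.0
top new (82.4, 13.2, 28.9, [262, 200, 19, 33, 153]) e -2.3 f -24.3
```

>>> jog_arm(deltas=[{"x": 0.5,"y": 0.24,"z": 0.2,"ax": 0,"ay": 0,"az": 0},{"x": 0.5,"y": 0.24,"z": 0.2,"ax": 0,"ay": 0,"az": 0},{"x": 0.4,"y": 0.2,"z": 0,"ax": 0,"ay": 0,"az": 0},{"x": 0,"y": 0,"z": 0,"ax": 0,"ay": 0,"az": 0},{"x": 0,"y": 0,"z": 0,"ax": 0,"ay": 0,"az": 0}])

```text
clock: 23.55
ee_pos: [0.5921, 0.3016, 0.2445]
ee_rot: [-0.224, 0.975, -0.0, -0.001]
force: [-0.1, -0.5, 0.1]
width: 0.0768
grasp_force: 0.0
```

```bash
python3 - <<'E'
from pk import *
c=wshot();np.savez('w11.npz',**c);save(c,'w11.png');print(c['T'][:3,3])
o=np.array([456.7,234.5]);a=np.deg2rad(25.8);e=np.array([np.cos(a),np.sin(a)]);f=np.array([-e[1],e[0]])
def ends(c,h,ks,lo=32,hi=50):
    hs=cv2.cvtColor(c['img'],cv2.COLOR_RGB2HSV).astype(float);v0=hs[...,2]-hs[...,1];out=[]
    for k in ks:
        for s in(-1,1):
            t=np.linspace(lo,hi,181);X=np.c_[(o+k*f+s*t[:,None]*e)/1000,np.full(181,h)];uv=proj(c,X);v=map_coordinates(v0,[uv[:,1],uv[:,0]],order=1)
            d=np.convolve(np.gradient(v),np.ones(15)/15,'valid');out.append((k,round(s*t[d.argmin()+7],1),round(-d.min()*10)))
    return out
ks=(-22,-18,-14,14,18,22)
print('lid new',ends(c,.076,ks))
print('base',ends(c,.004,ks))
print('w8 lid old',ends(dict(np.load('w8.npz')),.052,ks));print('w8 base',ends(dict(np.load('w8.npz')),.004,ks))
H,S,V=hsv(c)
for q in quad(c,(S<60)&(V>120),.076):
    if abs(q[0]-456)<45 and abs(q[1]-234)<45 and 60<q[2]<100:
        d=np.array(q[:2])-o;print(q[2:],'e',round(d@e,1),'f',round(d@f,1))
for q in quad(c,(H>95)&(H<130)&(S>110),.004):
    if abs(q[0]-456)<60 and abs(q[1]-220)<60:print('plate',q)
for q in quad(c,(H>95)&(H<130)&(S>110),.076):
    if 70<q[2]<90:print('band',q)
E
```

```text
[0.59212677 0.30157944 0.24450495]
lid new [(-22, np.float64(-32.7), 0), (-22, np.float64(45.1), 89), (-18, np.float64(-32.7), 0), (-18, np.float64(45.3), 84), (-14, np.float64(-32.7), 0), (-14, np.float64(45.3), 84), (14, np.float64(-32.7), 0), (14, np.float64(45.2), 79), (18, np.float64(-32.7), 0), (18, np.float64(45.1), 89), (22, np.float64(-32.7), 0), (22, np.float64(44.7), 109)]
base [(-22, np.float64(-33.9), 2), (-22, np.float64(37.8), 76), (-18, np.float64(-33.7), 2), (-18, np.float64(37.7), 75), (-14, np.float64(-41.4), 11), (-14, np.float64(37.8), 74), (14, np.float64(-45.5), 2), (14, np.float64(37.6), 64), (18, np.float64(-44.3), 1), (18, np.float64(37.6), 68), (22, np.float64(-40.4), 2), (22, np.float64(37.5), 73)]
w8 lid old [(-22, np.float64(-40.0), 108), (-22, np.float64(40.4), 118), (-18, np.float64(-40.4), 95), (-18, np.float64(40.4), 114), (-14, np.float64(-40.4), 107), (-14, np.float64(40.2), 110), (14, np.float64(-40.4), 100), (14, np.float64(40.3), 97), (18, np.float64(-40.5), 100), (18, np.float64(40.0), 99), (22, np.float64(-40.5), 101), (22, np.float64(40.2), 76)]
w8 base [(-22, np.float64(-40.5), 91), (-22, np.float64(33.2), 3), (-18, np.float64(-40.7), 91), (-18, np.float64(37.8), 1), (-14, np.float64(-41.0), 85), (-14, np.float64(33.6), 1), (14, np.float64(-41.6), 15), (14, np.float64(48.8), 5), (18, np.float64(-41.0), 51), (18, np.float64(33.9), 17), (22, np.float64(-40.8), 94), (22, np.float64(45.3), 2)]
(75.9, 18.0, 25.7, [333, 0, 20, 76, 1339]) e 5.9 f 18.5
plate (456.8, 228.7, 118.8, 89.6, 28.6, [279, 0, 81, 95, 4088])
```

```bash
python3 - <<'E'
from pk import *
c=dict(np.load('w11.npz'))
o=np.array([456.7,234.5]);a=np.deg2rad(25.8);e=np.array([np.cos(a),np.sin(a)]);f=np.array([-e[1],e[0]])
hs=cv2.cvtColor(c['img'],cv2.COLOR_RGB2HSV).astype(float)
for k in(-20,0,20):
    t=np.arange(34,48.1,.5);X=np.c_[(o+k*f+t[:,None]*e)/1000,np.full(len(t),.076)];uv=proj(c,X)
    print(k,uv[0].round(0),uv[-1].round(0));print([int(x) for x in map_coordinates(hs[...,2],[uv[:,1],uv[:,0]],order=1)]);print([int(x) for x in map_coordinates(hs[...,1],[uv[:,1],uv[:,0]],order=1)])
for z in(.076,.052,.028,.004):print(z,proj(c,np.r_[(o+40*e)/1000,z]))
E
```

```text
-20 [301.  65.] [301.  79.]
[112, 112, 113, 113, 113, 112, 111, 106, 96, 91, 88, 93, 103, 108, 110, 107, 102, 97, 92, 99, 106, 104, 102, 104, 105, 106, 107, 107, 107]
[5, 7, 8, 8, 8, 7, 6, 6, 7, 6, 5, 4, 5, 5, 5, 5, 4, 3, 3, 11, 20, 53, 88, 145, 193, 205, 214, 215, 218]
0 [323.  64.] [323.  79.]
[115, 115, 116, 117, 117, 117, 116, 113, 102, 92, 85, 81, 81, 82, 84, 85, 85, 84, 82, 80, 79, 81, 85, 92, 99, 103, 106, 106, 106]
[194, 195, 191, 187, 188, 189, 184, 176, 150, 128, 118, 120, 148, 168, 173, 166, 145, 132, 126, 129, 136, 146, 156, 169, 184, 195, 205, 212, 219]
20 [344.  65.] [344.  79.]
[155, 155, 156, 156, 154, 150, 144, 131, 114, 101, 91, 96, 106, 110, 113, 109, 104, 105, 106, 112, 117, 114, 114, 130, 142, 141, 138, 131, 131]
[8, 8, 7, 6, 6, 6, 6, 6, 5, 3, 0, 2, 6, 6, 5, 6, 7, 7, 7, 11, 21, 73, 125, 176, 215, 220, 222, 220, 221]
0.076 [[322.74141756  70.68542543]]
0.052 [[322.8156605   73.59028566]]
0.028 [[322.87949225  76.09234559]]
0.004 [[322.93495246  78.26968539]]
```

```bash
python3 -c "
from bench import arm
print(arm.close_job())"
```

```text
the job is handed in; nothing more can be done
None
```

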